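# Fit the splined lever to the cam vise and clamp the bead roller

### The job

Clamp the black graphite bead roller in the cam vise for dressing: slide it along the bed between the jaws up against the end stop, turn the loose lever so that its splined hub matches the vise's camshaft and thread it fully home onto the collar, then swing the lever counter-clockwise to its stop so that the jaw grips the roller. Leave the lever on the shaft and let go, and leave the other things on the bench where they are.

Things in the scene. Friction and masses are not known exactly. Their poses are not given: they have to be found in the camera images.
- vise: Small blue cast cam vise, fixed. Origin on the camshaft axis at bench level; x points from the camshaft to the jaws (roughly to the right), -y to its open loading side (roughly towards the robot), z up. In its frame, mm: base x -42 to 130, y -46 to 46; loading ledge x 36 to 124, y -96 to -46; bed top z 14; fixed jaw face x 107, y -38 to 38, top z 32.
- end_stop (a point): Middle of the face of the vise's end stop, a small dark block 24 mm wide (along x) with its top 30 mm above the bench: x 86, y 35, z 22 mm in the vise's frame; axes as the vise's. It faces the loading side (-y).
- roller_home (a point): Point on the vise's bed, 14 mm above the bench, where the middle of the roller's underside belongs: x 79, y 0 mm in the vise's frame; axes as the vise's. With the roller touching the end stop, its origin reads y 0 here; the closing jaw settles its x.
- camshaft (a joint): Turn of the upright camshaft, rad: 0 jaws open, 1.6 hard stop, clamped (grows counter-clockwise from above). Starts at 0 to 0.4. Needs about 0.15 to 0.25 N m and stays where it is left. Its spiral cam drives the jaw 7.5 mm per rad; at the end the jaw's rubber pad is squeezed about 2 mm and presses the roller with some 12 N.
- shaft_seat (a point): Centre of the top of the camshaft's steel collar (62 mm across), 44 mm above the bench: the lever's hub rests here when home. z up; x lies along the wide master spline and the red index line on the collar, and turns with the shaft: at camshaft 0 it points 12 degrees counter-clockwise of the vise's x. All else on the vise is lower than the seat.
- shaft_tip (a point): Centre of the top of the shaft, 34 mm above the seat, axes as shaft_seat. From the seat: four splines reaching 12.5 mm from the axis, 20 mm high, plus roof-shaped 45 degree lead-ins above. The one along +x is 14 mm wide (lead-in 7 mm high), those along +y, -x, -y 8 mm (4 mm high). A round pilot, 12 mm across, goes on up to the tip.
- lever: Lever, dark steel hub and alloy arm, 0.4 kg, on the bench. Origin on the bore axis at the hub's underside; x along the arm, z up. Hub 50 mm across, 30 high; bore fits the splines with 1 mm clearance a side; its wide groove (16 mm, red mark) is along +x, so it goes on only with its x along shaft_seat's x. Arm: bar 20 wide, 14 thick, mid-height 19, free from x 26 to 90 mm. Centre of mass near x 16.
- lever_grip (a point): Middle of the lever's upright black grip, round, about 23 mm across, from 26 to 75 mm above the hub's underside; this point is at x 105, y 0, z 55 mm in the lever's frame. Below the arm there a 17 mm nut reaches down to z 0.
- bead_roller: Black graphite bead roller: block 56 mm (x) by 70 mm (y) by 22 mm high with grooves across its top, 0.22 kg. Origin at the centre of its underside. It starts on the vise's bed, 42 to 52 mm short of home on the loading side, its axes nearly as the vise's (jaws 63 to 66 mm apart at the start).
- jaw_pad: Rubber pad of the moving jaw, 5 x 74 x 14 mm, y -37 to 37, top z 30 mm. Its origin is the vise's when the camshaft reads 0 (pad front then at x 41) and moves along the vise's x as the jaw closes.
- frit_grey: Bystander: small white-lidded jar of grey frit, 58 mm across, 61 mm high; origin at the centre of its underside.
- maple_paddle: Bystander: brass paddle on a maple handle, 138x42x25 mm, lying along its x; origin at the centre of its underside.
- marker: Bystander: yellowish marker pen, 107x9x9 mm, lying along its x; origin at the centre of its underside.
- carousel: Obstacle, fixed: wire jar carousel, about 250 mm across and 360 mm high, on the bench between lever and back wall; origin at the centre of its foot. Travel in front of it (nearer the robot).
- carry_case: Obstacle, fixed: grey carrying case, 204 mm (x) by 180 mm (y), 121 mm high, its handle standing up to about 200 mm, right of and behind the vise; origin at the centre of its underside. A black vase of thin rods, 320 mm high, stands just behind and right of it at x 0.62, y -0.06 m.

How it is judged (in metres and radians):
On the way:
1. The lever is threaded fully home on the camshaft while the jaws are still open (horizontal distance between lever and shaft_seat below 0.004 m and z of lever in the frame of shaft_seat below 0.004 m and angle between lever's own z axis and vertical below 0.07 rad and angle between the x axis of lever and the x axis of shaft_seat, either way round below 0.15 rad and value of joint camshaft below 0.8 rad), for 0.2 s.
At the end, for the whole second after the job is handed in: Roller flat on the bed, within 6 mm of the end stop, square to the vise (0.06 rad), gripped by the pad with over 3 N; camshaft beyond 1.42 rad; lever home on the collar (4 mm in height and sideways, upright, along the master spline); all released and at rest (horizontal distance between lever and shaft_seat below 0.004 m and z of lever in the frame of shaft_seat below 0.004 m and angle between lever's own z axis and vertical below 0.07 rad and angle between the x axis of lever and the x axis of shaft_seat, either way round below 0.15 rad and y of bead_roller in the frame of roller_home between -0.006 and 0.006 m and angle between the y axis of bead_roller and the y axis of vise, either way round below 0.06 rad and angle between bead_roller's own z axis and vertical below 0.05 rad and value of joint camshaft above 1.42 rad and contact force between jaw_pad and bead_roller above 3 N and linear speed of bead_roller below 0.01 m/s and linear speed of lever below 0.02 m/s); the robot touches nothing.
It fails at once if A bystander is pushed more than 40 mm away (distance of any of frit_grey, maple_paddle, marker from where it was at the start of the episode above 0.04 m).
It also fails if it takes over 72 s, if anything falls off the work surface, if the arm or the gripper's body presses on something with over 40 N, if the wrist force passes 120 N, or if a joint passes its speed limit or range.

### The arm

A 6-joint arm with a two-finger parallel gripper is mounted at the origin on a cart in front of the work surface, level with it; the furniture and walls round the work are solid. World frame = base frame: x ahead of the robot, y to its left, z up, the work surface at z = 0. Lengths are in m, angles in degrees, forces in N, time in s.
With the tool pointing down it reaches from about 0.375 to 0.9 m from the base axis. Payload 3.1 kg.
Tool frame: the origin (TCP) lies at the very end of the fingers, on their centre line; the grasp point (between the pads) lies 19 mm behind it; z points along the fingers, y is the line along which they close (so a half turn about z gives the same grasp; the last joint's range is limited). The gripper opens to 85 mm and grips with 20 to 120 N. Pads are 22 mm wide; open, the fingers measure 114 mm over their backs; the gripper's body (76 mm by 85 mm) begins 54 mm behind the grasp point. The pads swing forward as they close: fully open they stand 13 mm farther back than shut.
Start: joints at [-77.206, 30.224, 82.088, -0, 67.689, -10.227], TCP at [0.244, -0.575, 0.231] pointing down, gripper open.
Joint ranges: [-176.69, 176.69], [-43.24, 126.21], [12.49, 139.97], [-82, 262], [0, 151.66], [-163.58, 163.58]. Speed limits (degrees/s): [159.86, 159.86, 180, 180, 180, 180].

### API

Orientations are given as a 3x3 rotation matrix whose columns are the frame's x, y, z axes.
In Python, from cell import robot, capture, silhouettes gives the robot as it stands. The module is installed in compiled form; this text tells all that it offers.
- The arm moves only by the tool play_rows, never from a script. Its argument "series" is a list of rows, each a list of 2 entries, a list of its own where there are three numbers: the shift along the world's x, y, z in units of 25 mm (1.0 is 25 mm), then the turn, a rotation vector about the world's x, y, z in units of 6 degrees (1.0 is 6 degrees). A call has 1 to 20 rows; each row is the pose to reach, as a shift and turn from the pose commanded when the call began; what a row does not reach only later rows make up. A row lasts 1/10 s, in which the tool goes at most 50 mm and 8.59 degrees, less where a joint would pass 70% of its speed; a pose out of reach is approached as far as the arm can. A call with a gripper value outside its range is refused whole. "gripper" is the opening, from 0 (shut) to 1 (fully open), set as the call begins (left out, the last holds). The fingers move at their own pace and stop on an object; the grip force is fixed at half the most. Time passes only in rows, so rows that repeat a pose let the fingers close. It gives the time, the measured TCP pose, the force, the opening and the grip force at its end, in the units of the state.
- robot.get_obs(): the state, without advancing time (a new reading comes with each control period).
- capture(name): name is "scene" or "top" or "wrist"; returns a dict with "pixels" (400x640x3 uint8, red, green, blue), "fx", "fy", "cx", "cy" (pixels), "pose" (4x4, takes a point from camera to world coordinates). Camera axes: x right, y down, z forward; pixel columns grow to the right and rows downward; lengths in m; the calibration is good to about 2 mm. A picture is of the moment at which its call begins. There is no depth.
- robot.finish_job(): hands the job in; it is judged then, once.
Trained networks look in a picture, given as the dict that the camera call returned (one of the last four; its "shot" number tells which), for a name from the list of things; names that differ only in an ending like _2 or _b are one class to them, and where a whole thing is asked for, a point or a joint stands for the part that bears it (a point fixed in the world has none). Each returns a list of dicts, best first, with "score" (0 to 1); they miss things now and then, are a little off and sometimes report something else, mostly with a low value. They report only what shows in the picture. A call takes as long as a camera call.
- silhouettes(picture, name): "mask" (400x640 bool, what is visible of it) and "bbox" ([left, top, width, height] in pixels, round what is visible of it).
The state is a dict: "time_s": time; "joints": joint angles; "qd": joint speeds; "joint_efforts": joint torques, N m; "eef_pos": TCP position; "tool_rot": TCP orientation; "ft_force": force on the tool from outside, world axes, zero at the start; "ft_torque": the same for the moment, N m; "width": opening from 0.0 (shut) to 1.0 (fully open); "finger_force": force on a finger pad.
Only numpy, scipy, OpenCV 4.12 (cv2) and the standard library are available. Lean on these libraries where they do the work, as an engineer would, in place of code of your own. Each camera call takes 0.05 s, during which the arm holds its last target. There are 200 camera calls.

## Working session

There is one attempt and no reset: what is moved stays moved. The work goes in short steps, Python scripts to look and compute and a tool call to move; the robot and the scene stay as the last step left them, time stands still between calls to the robot, and variables do not carry over. Pictures are saved under pics/ and viewed, at most 13 in all, crops included, and the job is handed in when it is done.

Besides the shell and the picture viewer there is one more tool, called after "Emit:" as name([rows], argument=value, ...), one row to a line, values as JSON. play_rows: Moves the arm, as the interface text tells. Its arguments: {"type":"object","properties":{"series":{"type":"array"},"gripper":{"type":"number"}},"required":["series"]}

```bash
mkdir -p pics; cat > h.py <<'E'
import numpy as np, cv2
from cell import robot, capture, silhouettes
def save(p,n,crop=None,s=1):
    im=p["pixels"][...,::-1].copy()
    if crop: l,t,w,h=crop; im=im[t:t+h,l:l+w]
    if s!=1: im=cv2.resize(im,None,fx=s,fy=s,interpolation=cv2.INTER_CUBIC)
    cv2.imwrite("pics/"+n+".png",im)
def ray(p,u,v,z):
    T=np.array(p["pose"]);d=T[:3,:3]@np.array([(u-p["cx"])/p["fx"],(v-p["cy"])/p["fy"],1.])
    o=T[:3,3];return o+d*(z-o[2])/d[2]
def proj(p,X):
    T=np.array(p["pose"]);c=T[:3,:3].T@(np.array(X)-T[:3,3]);return np.array([c[0]/c[2]*p["fx"]+p["cx"],c[1]/c[2]*p["fy"]+p["cy"]])
E
python3 - <<'E'
from h import *
o=robot.get_obs();print({k:np.round(v,3).tolist() for k,v in o.items()})
a=capture("scene");b=capture("top")
for n,p in(("scene",a),("top",b)):
    save(p,n); print(n,np.round(p["pose"],3).tolist(),p["fx"],p["cx"],p["cy"])
    for t in("vise","lever","lever_grip","bead_roller","jaw_pad","camshaft","frit_grey","maple_paddle","marker"):
        print(t,[(round(r["score"],2),r["bbox"],np.round(np.argwhere(r["mask"]).mean(0)[::-1],1).tolist()) for r in silhouettes(p,t)[:2]])
E
```

```text
{'time_s': 0.0, 'joints': [-77.205, 30.279, 82.157, 0.002, 67.69, -10.228], 'qd': [0.041, -0.094, 0.066, -0.048, 0.009, -0.081], 'joint_efforts': [0.001, -44.235, -17.802, -0.0, 0.008, -0.0], 'eef_pos': [0.244, -0.574, 0.23], 'tool_rot': [[0.92, 0.391, -0.0], [0.391, -0.92, 0.002], [0.0, -0.002, -1.0]], 'ft_force': [0.129, -0.351, -0.152], 'ft_torque': [-0.008, 0.003, -0.007], 'finger_force': 0.0, 'width': 0.997}
scene [[-0.167, -0.793, 0.586, -0.172], [-0.986, 0.142, -0.089, 0.106], [-0.012, -0.593, -0.805, 1.052], [0.0, 0.0, 0.0, 1.0]] 457.58856295057393 315.37617427852723 198.1690003042996
vise [(0.9, [185.4, 221.0, 69.6, 54.6], [222.6, 244.3])]
lever [(0.72, [412.9, 211.1, 15.9, 18.9], [421.3, 223.2])]
lever_grip [(0.72, [186.4, 222.6, 69.0, 50.4], [222.7, 244.8]), (0.64, [410.5, 212.5, 16.3, 21.8], [421.6, 222.7])]
bead_roller [(0.7, [218.0, 243.3, 23.7, 26.9], [231.8, 254.7])]
jaw_pad [(0.43, [213.6, 228.3, 10.8, 20.4], [218.2, 239.6]), (0.19, [189.9, 226.5, 22.2, 27.9], [201.5, 239.8])]
camshaft [(0.68, [191.6, 226.3, 22.2, 29.1], [201.4, 239.8]), (0.27, [186.9, 219.4, 66.7, 5
[... 197 characters left out ...]
-0.993, 0.977], [0.0, 0.0, 0.0, 1.0]] 388.51762967079924 321.2605213255465 191.06341748539592
vise [(0.92, [174.4, 198.9, 69.3, 53.3], [212.4, 217.6])]
lever [(0.72, [374.8, 223.1, 64.4, 17.1], [401.8, 228.4])]
lever_grip [(0.79, [375.9, 217.6, 59.7, 22.5], [401.0, 228.5])]
bead_roller [(0.92, [206.9, 220.2, 28.1, 33.1], [220.0, 235.2]), (0.22, [174.8, 202.1, 25.0, 27.8], [187.2, 214.5])]
jaw_pad [(0.66, [206.4, 200.3, 1.1, 29.5], [206.1, 210.8])]
camshaft [(0.58, [175.1, 203.4, 24.7, 24.0], [187.3, 214.2])]
frit_grey [(0.9, [337.1, 182.0, 23.3, 25.8], [348.3, 193.0])]
maple_paddle [(0.7, [265.9, 228.2, 53.2, 21.9], [289.8, 241.7])]
marker [(0.45, [300.5, 255.2, 32.8, 19.6], [316.4, 264.6])]
```

View pics/top.png

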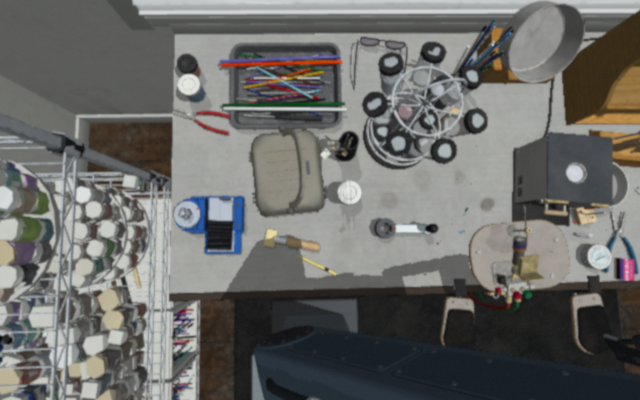

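View pics/scene.png

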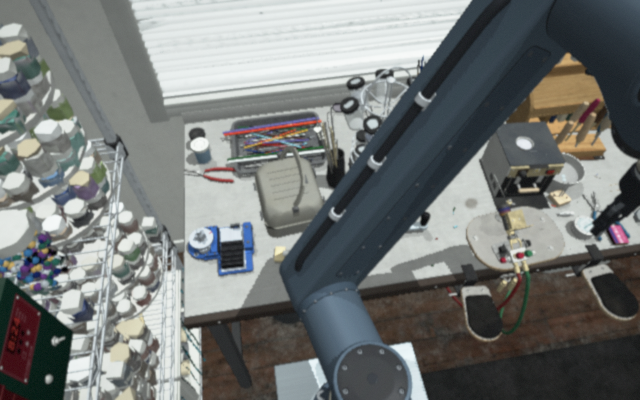

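```bash
python3 - <<'E'
from h import *
b=capture("top")
for n,u,v,z in(("hub",384,228,.03),("grip",432,228.5,.06),("shaft",187,214,.05),("roller",222,235,.036),("frit",348,193,.05),("pad0",265,235,.02),("padend",320,246,.01),("mk",303,256,.005),("mk2",334,273,.005),("visecornerTR",243,198,.02),("BR",241,250,.01),("BL",207,252,.01)):
    print(n,np.round(ray(b,u,v,z),3))
w=capture("wrist");o=robot.get_obs();R=o["tool_rot"];T=np.array(w["pose"])
print(np.round(np.array(R).T@(T[:3,3]-o["eef_pos"]),4),np.round(np.array(R).T@T[:3,:3],3),w["fx"],w["cx"],w["cy"])
E
```

```text
hub [ 0.444 -0.165  0.03 ]
grip [ 0.44  -0.274  0.06 ]
shaft [0.487 0.305 0.05 ]
roller [0.436 0.225 0.036]
frit [ 0.529 -0.078  0.05 ]
pad0 [0.434 0.125 0.02 ]
padend [ 0.404 -0.009  0.01 ]
mk [0.38  0.034 0.005]
mk2 [ 0.337 -0.042  0.005]
visecornerTR [0.525 0.178 0.02 ]
BR [0.399 0.185 0.01 ]
BL [0.396 0.267 0.01 ]
[ 0.0795  0.0011 -0.141 ] [[-0.002 -0.95  -0.312]
 [ 1.    -0.001 -0.001]
 [ 0.    -0.312  0.95 ]] 330.171641042117 321.7135637598464 193.66758721221612
```

Emit:
play_rows([
  [[0,2,1],[0,0,1]],
  [[1,4,1],[0,0,2.5]],
  [[2,6,1],[0,0,3.9]],
  [[3,8,1],[0,0,5.3]],
  [[4,9.5,1],[0,0,6.7]],
  [[5,11,1],[0,0,8.1]],
  [[6,12.5,1],[0,0,9.5]],
  [[7,14,0.5],[0,0,10.5]],
  [[8,15.4,0],[0,0,11.2]],
  [[8,15.4,0],[0,0,11.2]],
  [[8,15.4,0],[0,0,11.2]],
  [[8,15.4,0],[0,0,11.2]],
  [[8,15.4,0],[0,0,11.2]],
])

```text
time_s: 2.4
eef_pos: [0.4442, -0.1917, 0.2317]
tool_rot: [[-0.001, 1.0, 0.001], [1.0, 0.001, -0.001], [-0.001, 0.001, -1.0]]
ft_force: [0.8, 0.1, -0.3]
width: 0.999
finger_force: 0.0
```

```bash
python3 - <<'E'
from h import *
w=capture("wrist");save(w,"w1");o=robot.get_obs();print(o["eef_pos"],np.round(o["tool_rot"],3).tolist(),o["joints"])
for t in("lever","lever_grip"):
  for r in silhouettes(w,t)[:2]: print(t,r["score"],r["bbox"],np.argwhere(r["mask"]).mean(0)[::-1])
np.save("w1.npy",w,allow_pickle=True)
E
```

```text
[ 0.44410271 -0.19171105  0.23169653] [[-0.001, 1.0, 0.001], [1.0, 0.001, -0.001], [-0.001, 0.001, -1.0]] [-3.66076470e+01  1.93393186e+01  1.01884946e+02 -1.37963208e-02
  5.87204568e+01 -3.66651437e+01]
lever 0.97 [297.1, 117.4, 50.4, 141.9] [320.59221557 181.20359281]
lever_grip 0.96 [301.4, 116.2, 46.1, 146.6] [320.72848523 180.93108923]
lever_grip 0.43 [379.1, 14.0, 72.5, 66.9] [417.85491458  48.6667492 ]
```

View pics/w1.png

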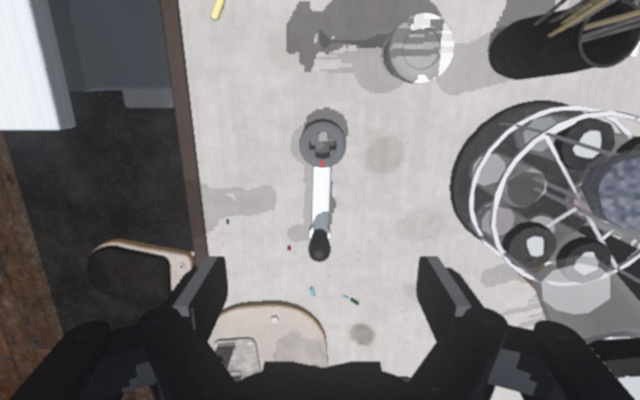

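```bash
cat >> h.py <<'E'
from scipy.optimize import minimize
def cyl(x,y,r,z0,z1):
    a=np.linspace(0,2*np.pi,24,endpoint=False);return np.array([[x+r*np.cos(t),y+r*np.sin(t),z] for t in a for z in(z0,z1)])
def box(x0,x1,y0,y1,z0,z1): return np.array([[x,y,z] for x in(x0,x1) for y in(y0,y1) for z in(z0,z1)],float)
LEVER=[cyl(0,0,.025,0,.03),box(.02,.105,-.01,.01,.012,.026),cyl(.105,0,.0115,.026,.075),cyl(.105,0,.0085,0,.026)]
def render(p,parts,x,y,yaw,z0=0,S=4):
    m=np.zeros((400*S,640*S),np.uint8);c,s=np.cos(yaw),np.sin(yaw);T=np.array(p["pose"])
    for P in parts:
        W=np.c_[x+c*P[:,0]-s*P[:,1],y+s*P[:,0]+c*P[:,1],P[:,2]+z0]
        C=(W-T[:3,3])@T[:3,:3];q=np.c_[C[:,0]/C[:,2]*p["fx"]+p["cx"],C[:,1]/C[:,2]*p["fy"]+p["cy"]]
        cv2.fillConvexPoly(m,cv2.convexHull(np.round((q+.5)*S).astype(np.int32)),1)
    return cv2.resize(m.astype(np.float32),(640,400),interpolation=cv2.INTER_AREA)
def fit(p,mask,parts,x,y,yaw,z0=0):
    M=mask.astype(np.float32)
    f=lambda q:np.abs(render(p,parts,q[0]/100,q[1]/100,q[2]/10,z0)-M).sum()
    q0=[x*100,y*100,yaw*10]
    r=minimize(f,q0,method="Nelder-Mead",options=dict(initial_simplex=np.array([q0]+[np.array(q0)+d for d in np.eye(3)*.8]),xatol=.005,fatol=.5))
    return r.x[0]/100,r.x[1]/100,r.x[2]/10,r.fun/M.sum()
E
python3 - <<'E'
from h import *
w=capture("wrist")
for n in("lever","lever_grip"):
    r=silhouettes(w,n)[0];print(fit(w,r["mask"],LEVER,.444,-.165,-1.57))
print(ray(w,323,143,.03),ray(w,322,164,.03))
E
```

```text
(np.float64(0.44429155793873565), np.float64(-0.1715218310657805), np.float64(-1.604545816663751), np.float64(0.15915351399642644))
(np.float64(0.4441056136750792), np.float64(-0.17127169569406075), np.float64(-1.6010555919527565), np.float64(0.15423803898405197))
[ 0.4451725  -0.16979996  0.03      ] [ 0.44413702 -0.19212808  0.03      ]
```

Emit:
play_rows([
  [[-1,1.5,1],[0,0,0]],
  [[-2,3,1],[0,0,0]],
  [[-2.2,5,1],[0,0,0]],
  [[-2.4,7,1],[0,0,0]],
  [[-2.4,9,1],[0,0,0]],
  [[-2.2,11,1],[0,0,0]],
  [[-2,13,1],[0,0,0]],
  [[-2,14.5,0.5],[0,0,0]],
  [[-2,16,0],[0,0,0]],
  [[-2,16,0],[0,0,0]],
  [[-2,16,0],[0,0,0]],
  [[-2,16,0],[0,0,0]],
], gripper=0.25)

```text
time_s: 3.9
eef_pos: [0.3947, 0.2089, 0.2316]
tool_rot: [[-0.003, 1.0, 0.0], [1.0, 0.003, -0.0], [-0.0, 0.0, -1.0]]
ft_force: [-0.1, 0.8, 0.1]
width: 0.246
finger_force: 0.0
```

```bash
python3 - <<'E'
from h import *
w=capture("wrist");save(w,"w2");o=robot.get_obs();print(o["eef_pos"],o["joints"])
for t in("vise","bead_roller","jaw_pad","camshaft","shaft_tip","end_stop"):
  for r in silhouettes(w,t)[:2]: print(t,r["score"],r["bbox"],np.argwhere(r["mask"]).mean(0)[::-1])
E
```

```text
[0.39478866 0.20871343 0.23166976] [ 1.34844240e+01  1.64809427e+01  1.06657863e+02 -2.24523917e-02
  5.68330673e+01  1.33747142e+01]
vise 0.8 [317.9, 24.8, 145.0, 171.4] [404.5637057  110.70569762]
vise 0.5 [299.2, 280.3, 11.0, 33.8] [303.91616766 297.64670659]
bead_roller 0.85 [327.3, 111.4, 75.8, 61.2] [363.09013333 141.55546667]
bead_roller 0.53 [382.4, 30.3, 71.9, 71.6] [421.00208171  65.06375228]
jaw_pad 0.63 [376.6, 108.3, 70.3, 6.3] [411.81746032 109.28306878]
jaw_pad 0.38 [380.6, 28.9, 76.8, 73.0] [420.9724389   65.01872075]
camshaft 0.67 [381.1, 29.8, 74.9, 71.6] [420.99815059  65.11862616]
camshaft 0.52 [318.5, 24.6, 145.1, 168.4] [404.55881913 110.59499253]
shaft_tip 0.85 [383.6, 27.0, 72.8, 74.6] [420.91990729  65.00309039]
end_stop 0.69 [317.4, 23.2, 143.8, 172.9] [404.45000373 110.90746402]
```

View pics/w2.png

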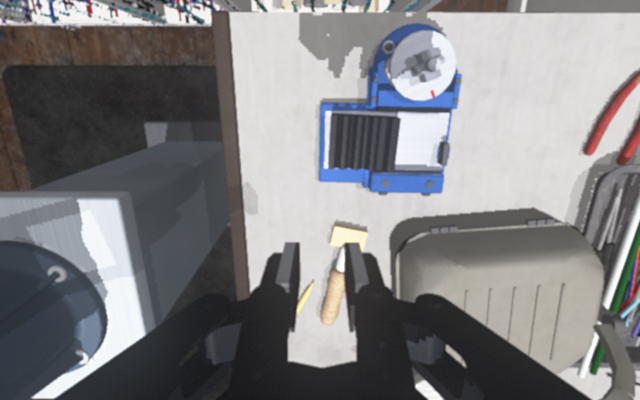

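```bash
python3 - <<'E'
from h import *
w=capture("wrist")
VISE=[box(-.042,.130,-.046,.046,0,.014),box(.036,.124,-.096,-.046,0,.014),box(.107,.13,-.038,.038,0,.032),cyl(0,0,.031,.0,.044)]
r=silhouettes(w,"camshaft")[0]
f=fit(w,r["mask"],[cyl(0,0,.031,.038,.044),cyl(0,0,.006,.044,.078)],.49,.3,0);print("collar",f)
v=fit(w,silhouettes(w,"vise")[0]["mask"]|r["mask"],VISE,f[0],f[1],-1.57);print("vise",v)
a,b=ray(w,320.5,182,.014),ray(w,321,103,.014);print(a,b,np.degrees(np.arctan2(*(a-b)[[1,0]])))
r=fit(w,silhouettes(w,"bead_roller")[0]["mask"],[box(-.028,.028,-.035,.035,0,.022)],.43,.22,-1.57,.014);print("roller",r)
print("red",ray(w,433,94,.044))
for n,q in(("v",v),):
    c,s=np.cos(q[2]),np.sin(q[2])
    for nm,x,y in(("end",.086,.035),("home",.079,0),("ledge",.08,-.096)): print(nm,q[0]+c*x-s*y,q[1]+s*x+c*y)
    for X in((.124,-.096,.014),(.036,-.096,.014),(.107,.038,.032),(.107,-.038,.032),(.086,.035,.03),(0,0,.044),(0,0,.078)):
        print(X,proj(w,[q[0]+c*X[0]-s*X[1],q[1]+s*X[0]+c*X[1],X[2]]).round(1))
save(w,"w2c",(300,10,180,200),3)
E
```

```text
collar (np.float64(0.4876824569681649), np.float64(0.30481925587545045), np.float64(0.026500273489630487), np.float64(0.061417244136460554))
vise (np.float64(0.48887641483718575), np.float64(0.3037128938648265), np.float64(-1.6077672296334609), np.float64(0.39517121552161005))
[0.39312829 0.18408033 0.014     ] [0.39367009 0.27027512 0.014     ] -90.3601417693472
roller (np.float64(0.4362622214240412), np.float64(0.231212489164351), np.float64(-1.6174002528750144), np.float64(0.04112016428192899))
red [0.50047187 0.28013929 0.044     ]
end 0.5206737243488346 0.21647797477951752
home 0.4859563788264286 0.22476687819781593
ledge 0.38998501756005177 0.22731595973409033
(0.124, -0.096, 0.014) [316.3 182.6]
(0.036, -0.096, 0.014) [319. 102.]
(0.107, 0.038, 0.032) [442.  176.6]
(0.107, -0.038, 0.032) [371. 174.]
(0.086, 0.035, 0.03) [441.5 156.8]
(0, 0, 0.044) [423.2  67.5]
(0, 0, 0.078) [435.2  65.5]
```

View pics/w2c.png

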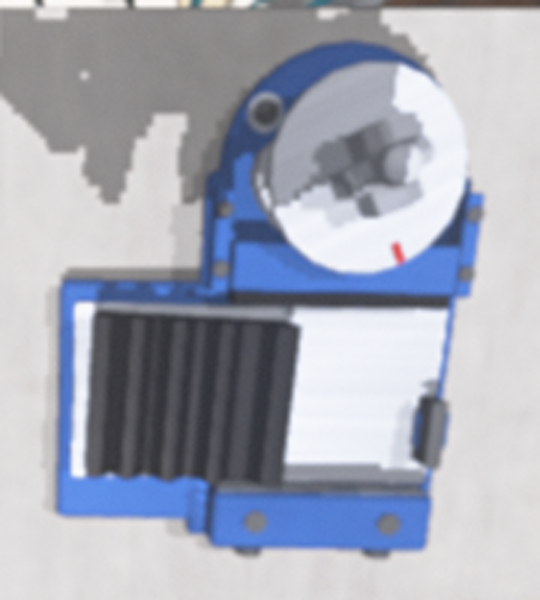

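Emit:
play_rows([
  [[-0.5,0.5,0],[0,0,1.4]],
  [[-1,0.95,0],[0,0,2.8]],
  [[-1,0.95,0],[0,0,4.2]],
  [[-1,0.95,0],[0,0,5.6]],
  [[-1,0.95,0],[0,0,7]],
  [[-1,0.95,0],[0,0,8.4]],
  [[-1,0.95,-1],[0,0,9.8]],
  [[-1,0.95,-2.5],[0,0,11.2]],
  [[-1,0.95,-4],[0,0,12.6]],
  [[-1,0.95,-5.5],[0,0,14]],
  [[-1,0.95,-6.5],[0,0,14.7]],
  [[-1,0.95,-7.3],[0,0,14.7]],
  [[-1,0.95,-8],[0,0,14.7]],
  [[-1,0.95,-8.4],[0,0,14.7]],
  [[-1,0.95,-8.4],[0,0,14.7]],
  [[-1,0.95,-8.4],[0,0,14.7]],
])

```text
time_s: 6.05
eef_pos: [0.3697, 0.2337, 0.0216]
tool_rot: [[-1.0, 0.027, 0.0], [0.027, 1.0, 0.0], [-0.0, 0.0, -1.0]]
ft_force: [-0.1, 0.6, 0.5]
width: 0.247
finger_force: 0.0
```

Emit:
play_rows([
  [[0.3,0,0],[0,0,0]],
  [[0.6,0,0],[0,0,0]],
  [[0.9,0,0],[0,0,0]],
  [[1.2,-0.01,0],[0,0,0]],
  [[1.4,-0.01,0],[0,0,0]],
  [[1.6,-0.02,0],[0,0,0]],
  [[1.8,-0.03,0],[0,0,0]],
  [[2,-0.03,0],[0,0,0]],
  [[2.2,-0.04,0],[0,0,0]],
  [[2.4,-0.05,0],[0,0,0]],
  [[2.5,-0.05,0],[0,0,0]],
  [[2.5,-0.05,0],[0,0,0]],
])

```text
time_s: 7.25
eef_pos: [0.4331, 0.2324, 0.0213]
tool_rot: [[-1.0, 0.028, 0.002], [0.028, 1.0, 0.0], [-0.002, 0.0, -1.0]]
ft_force: [-0.6, -0.6, -0.4]
width: 0.244
finger_force: 0.0
```

Emit:
play_rows([
  [[0.06,0,0],[0,0,0]],
  [[0.12,0,0],[0,0,0]],
  [[0.16,0,0],[0,0,0]],
  [[0.2,0,0],[0,0,0]],
])

```text
time_s: 7.65
eef_pos: [0.4366, 0.2323, 0.0213]
tool_rot: [[-1.0, 0.027, -0.001], [0.027, 1.0, -0.0], [0.001, -0.0, -1.0]]
ft_force: [-1.0, -0.3, 1.0]
width: 0.254
finger_force: 0.7
```

```bash
python3 - <<'E'
from h import *
w=capture("wrist");save(w,"w3");t=capture("top")
for p,c in((w,"wrist"),(t,"top")):
  for r in silhouettes(p,"bead_roller")[:1]: print(c,r["score"],r["bbox"],fit(p,r["mask"],[box(-.028,.028,-.035,.035,0,.022)],.483,.23,-1.6,.014))
E
```

```text
wrist 0.85 [289.4, 271.6, 68.2, 94.6] (np.float64(0.5805692729766804), np.float64(0.2060658436213994), np.float64(-2.4168998628257925), np.float64(1.0))
top 0.97 [207.2, 203.2, 28.1, 30.0] (np.float64(0.48269907407407403), np.float64(0.23082870370370373), np.float64(-1.5493055555555553), np.float64(0.5498711340206186))
```

View pics/w3.png

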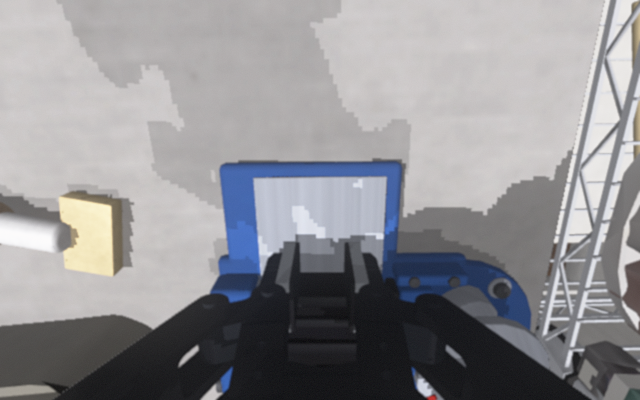

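Emit:
play_rows([
  [[0.06,0,0],[0,0,0]],
  [[0.12,0,0],[0,0,0]],
  [[0.12,0,0],[0,0,0]],
])

```text
time_s: 8.15
eef_pos: [0.4406, 0.2324, 0.0213]
tool_rot: [[-1.0, 0.028, 0.001], [0.028, 1.0, 0.0], [-0.001, 0.0, -1.0]]
ft_force: [-0.2, 0.1, 0.1]
width: 0.243
finger_force: 0.2
```

Emit:
play_rows([
  [[0.06,0,0],[0,0,0]],
  [[0.12,0,0],[0,0,0]],
  [[0.12,0,0],[0,0,0]],
])

```text
time_s: 8.45
eef_pos: [0.4416, 0.2322, 0.0212]
tool_rot: [[-1.0, 0.028, -0.003], [0.028, 1.0, -0.0], [0.003, -0.001, -1.0]]
ft_force: [-4.6, 0.6, 1.5]
width: 0.247
finger_force: 2.1
```

Emit:
play_rows([
  [[-0.8,0,0],[0,0,0]],
  [[-1,0,1.5],[0,0,0]],
  [[-1,0,3.5],[0,0,0]],
  [[-1,0,5.5],[0,0,-1]],
  [[-0.5,0.5,7],[0,0,-2.4]],
  [[0.2,1,7.2],[0,0,-3.8]],
  [[0.8,1.7,7.2],[0,0,-5.2]],
  [[1.3,2.4,7.2],[0,0,-6.6]],
  [[1.76,2.9,7.2],[0,0,-8]],
  [[1.76,2.9,7.2],[0,0,-9.4]],
  [[1.76,2.9,7.2],[0,0,-10.2]],
  [[1.76,2.9,7.2],[0,0,-10.2]],
  [[1.76,2.9,7.2],[0,0,-10.2]],
], gripper=1.0)

```text
time_s: 9.75
eef_pos: [0.4876, 0.3048, 0.2014]
tool_rot: [[-0.459, 0.888, 0.001], [0.888, 0.459, 0.0], [-0.0, 0.001, -1.0]]
ft_force: [0.5, -0.6, -0.6]
width: 1.006
finger_force: 0.0
```

```bash
python3 - <<'E'
from h import *
w=capture("wrist");save(w,"w4");o=robot.get_obs();print(o["eef_pos"],np.round(o["tool_rot"],3).tolist())
r=silhouettes(w,"camshaft")[0];print(r["bbox"],fit(w,r["mask"],[cyl(0,0,.031,.038,.044),cyl(0,0,.006,.044,.078)],.488,.305,0))
for r in silhouettes(w,"bead_roller")[:2]: print(r["score"],r["bbox"],fit(w,r["mask"],[box(-.028,.028,-.035,.035,0,.022)],.483,.23,-1.6,.014))
im=w["pixels"].astype(int);m=(im[...,0]>150)&(im[...,1]<90)&(im[...,2]<90)
n,l,st,c=cv2.connectedComponentsWithStats(m.astype(np.uint8))
for i in range(1,n):
  if st[i,4]>8: print(st[i],c[i],ray(w,*c[i],.044))
E
```

```text
[0.48743421 0.30478151 0.20143272] [[-0.459, 0.889, 0.001], [0.889, 0.459, 0.0], [-0.0, 0.001, -1.0]]
[286.8, 141.1, 68.3, 63.2] (np.float64(0.4876164358244296), np.float64(0.3055772839647194), np.float64(0.019495757192801905), np.float64(0.03889767932489451))
0.91 [247.1, 192.1, 88.3, 78.3] (np.float64(0.4864732553870131), np.float64(0.23115164790196474), np.float64(-1.600937159708715), np.float64(0.05636249338274219))
[468 265  32  21 101] [482.31683168 275.08910891] [0.68431292 0.2847386  0.044     ]
[487 272  31  37 159] [502.93710692 291.18238994] [0.71518614 0.27874971 0.044     ]
```

View pics/w4.png

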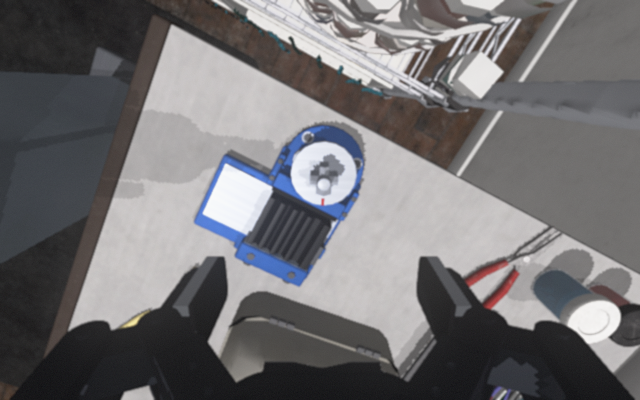

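Emit:
play_rows([
  [[-1.2,-0.8,0.8],[0,0,-0.5]],
  [[-2.4,-2,1.2],[0,0,-1]],
  [[-3,-4,1.2],[0,0,-1.6]],
  [[-3.2,-6,1.2],[0,0,-2.2]],
  [[-3.2,-8,1.2],[0,0,-2.8]],
  [[-3.2,-10,1.2],[0,0,-3.4]],
  [[-3.2,-12,1.2],[0,0,-4]],
  [[-3,-14,1],[0,0,-4.5]],
  [[-2.5,-16,0.6],[0,0,-4.85]],
  [[-2,-18,0],[0,0,-4.85]],
  [[-1.72,-19.02,-0.8],[0,0,-4.85]],
  [[-1.72,-19.02,-0.8],[0,0,-4.85]],
  [[-1.72,-19.02,-0.8],[0,0,-4.85]],
  [[-1.72,-19.02,-0.8],[0,0,-4.85]],
])

```text
time_s: 11.3
eef_pos: [0.4434, -0.1696, 0.1816]
tool_rot: [[0.032, 0.999, -0.0], [0.999, -0.032, 0.001], [0.001, -0.0, -1.0]]
ft_force: [-0.2, 0.6, 0.2]
width: 0.996
finger_force: 0.0
```

```bash
python3 - <<'E'
from h import *
w=capture("wrist");o=robot.get_obs();print(o["eef_pos"],np.round(o["tool_rot"],3).tolist())
for n in("lever","lever_grip"):
    r=silhouettes(w,n)[0];print(r["score"],r["bbox"],fit(w,r["mask"],LEVER,.4445,-.171,-1.6))
i4=cv2.imread("pics/w4.png")[...,::-1].astype(int);red=i4[...,0]-i4[...,1:].max(2)
ys,xs=np.nonzero((red>60)[190:215,310:340]);p=[xs.mean()+310,ys.mean()+190];print(p)
# pose at w4
t=np.arctan2(.889,-.459);R=np.array([[np.cos(t),np.sin(t),0],[np.sin(t),-np.cos(t),0],[0,0,-1]])
C=np.array([[-.002,-.95,-.312],[1,-.001,-.001],[0,-.312,.95]]);T=np.eye(4);T[:3,:3]=R@C;T[:3,3]=np.array([.4874,.3048,.2014])+R@[.0795,.0011,-.141]
q=dict(w,pose=T);d=ray(q,*p,.044)-[.4876,.3056,.044];print("shaft x",d,np.degrees(np.arctan2(d[1],d[0])))
im=w["pixels"].astype(int);red=im[...,0]-im[...,1:].max(2);ys,xs=np.nonzero(red>60);print([ (x,y) for x,y in zip(xs,ys) if 280<x<360 and 100<y<300][:12])
E
```

```text
[ 0.44359427 -0.16943387  0.1818372 ] [[0.031, 1.0, 0.0], [1.0, -0.031, 0.0], [0.0, 0.0, -1.0]]
0.72 [295.8, 147.7, 55.4, 162.2] (np.float64(0.44432499277299525), np.float64(-0.17119444777968063), np.float64(-1.6060202463382631), np.float64(0.13186643450909907))
0.79 [297.8, 145.4, 54.3, 163.4] (np.float64(0.4441172752636791), np.float64(-0.17131803108443747), np.float64(-1.6028657831633157), np.float64(0.15480967667966064))
[np.float64(322.45454545454544), np.float64(201.27272727272728)]
shaft x [ 1.31291453e-02 -2.33759413e-02 -1.38777878e-17] -60.679166450901796
[(np.int64(322), np.int64(195)), (np.int64(323), np.int64(195)), (np.int64(324), np.int64(195)), (np.int64(322), np.int64(196)), (np.int64(323), np.int64(196)), (np.int64(324), np.int64(196)), (np.int64(325), np.int64(196)), (np.int64(322), np.int64(197)), (np.int64(323), np.int64(197)), (np.int64(324), np.int64(197)), (np.int64(325), np.int64(197)), (np.int64(322), np.int64(198))]
```

Emit:
play_rows([
  [[0,-0.06,-1.5],[0,0,0]],
  [[0,-0.06,-3],[0,0,0]],
  [[0,-0.06,-4.5],[0,0,0]],
  [[0,-0.06,-6],[0,0,0]],
  [[0,-0.06,-6.8],[0,0,0]],
  [[0,-0.06,-7],[0,0,0]],
  [[0,-0.06,-7],[0,0,0]],
  [[0,-0.06,-7],[0,0,0]],
])

```text
time_s: 12.25
eef_pos: [0.4448, -0.1723, 0.0075]
tool_rot: [[0.032, 0.999, 0.002], [0.999, -0.032, -0.001], [-0.001, 0.002, -1.0]]
ft_force: [0.2, 0.2, 0.3]
width: 1.002
finger_force: 0.0
```

Emit:
play_rows([
  [[0,0,0],[0,0,0]],
  [[0,0,0],[0,0,0]],
  [[0,0,0],[0,0,0]],
  [[0,0,0],[0,0,0]],
  [[0,0,0],[0,0,0]],
  [[0,0,0],[0,0,0]],
  [[0,0,0],[0,0,0]],
  [[0,0,0],[0,0,0]],
], gripper=0)

```text
time_s: 13.05
eef_pos: [0.4447, -0.1726, 0.0078]
tool_rot: [[0.033, 0.999, 0.002], [0.999, -0.033, -0.001], [-0.001, 0.002, -1.0]]
ft_force: [0.8, -0.0, 9.8]
width: 0.571
finger_force: 60.2
```

Emit:
play_rows([
  [[0,0,0.5],[0,0,0]],
  [[0,0,1.5],[0,0,0]],
  [[-0.2,0,3],[0,0,0]],
  [[-0.6,0.5,4.5],[0,0,0]],
  [[-1,2,6],[0,0,0]],
  [[-1.4,4,6.5],[0,0,0]],
  [[-1.4,6,6.5],[0,0,0]],
  [[-1.4,8,6.5],[0,0,0]],
  [[-1.4,10,6.5],[0,0,0.5]],
  [[-1.4,12,6.5],[0,0,1.4]],
  [[-1.2,14,6.5],[0,0,2.4]],
  [[-0.7,16,6.2],[0,0,3.4]],
  [[0.3,17.6,5.8],[0,0,4.4]],
  [[1.2,18.6,5.3],[0,0,5]],
  [[1.74,19.08,4.8],[0,0,5.07]],
  [[1.74,19.08,4.8],[0,0,5.07]],
  [[1.74,19.08,4.8],[0,0,5.07]],
  [[1.74,19.08,4.8],[0,0,5.07]],
  [[1.74,19.08,4.8],[0,0,5.07]],
  [[1.74,19.08,4.8],[0,0,5.07]],
])

```text
time_s: 15.05
eef_pos: [0.4872, 0.3041, 0.127]
tool_rot: [[-0.477, 0.879, 0.0], [0.879, 0.477, 0.0], [-0.0, 0.0, -1.0]]
ft_force: [0.3, 0.4, -4.0]
width: 0.567
finger_force: 63.6
```

```bash
python3 - <<'E'
from h import *
w=capture("wrist");save(w,"w5");o=robot.get_obs();print(o["eef_pos"],np.round(o["tool_rot"],3).tolist(),o["width"],o["finger_force"])
r=silhouettes(w,"lever")[0];e=o["eef_pos"];print(r["score"],r["bbox"],fit(w,r["mask"],LEVER,e[0],e[1],-1.07,e[2]-.0078))
T=w
im=w["pixels"].astype(int);red=im[...,0]-im[...,1:].max(2);ys,xs=np.nonzero(red>60);k=(abs(xs-320)<60)&(ys>120)&(ys<320);print(xs[k].mean(),ys[k].mean(),xs[k].min(),xs[k].max(),ys[k].min(),ys[k].max())
t=np.array(o["tool_rot"])[:,0]
for X in(.0,.0013): print("exp hub top",proj(w,e+t*X+[0,0,.0222]),"mark",proj(w,e+t*(X-.02)+[0,0,.0222]))
E
```

```text
[0.48730096 0.30425024 0.12693869] [[-0.477, 0.879, 0.0], [0.879, 0.477, 0.0], [-0.0, 0.0, -1.0]] 0.5657498002128787 63.572911620140076
0.78 [261.1, 203.1, 119.4, 162.7] (np.float64(0.4863039535356028), np.float64(0.30397407128576975), np.float64(-1.0754559571008635), np.float64(0.22797691993464053))
322.0 316.625 319 325 314 319
exp hub top [324.15049437 284.71778859] mark [324.11807912 324.39395621]
exp hub top [324.1527034  282.01394488] mark [324.12010043 321.91988394]
```

View pics/w5.png

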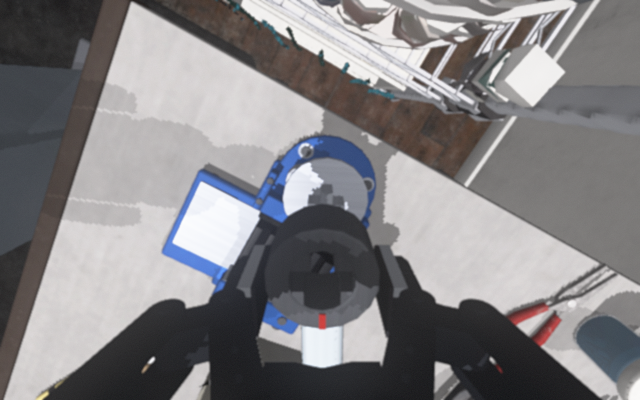

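```bash
python3 - <<'E'
from h import *
w=capture("wrist");o=robot.get_obs();e=o["eef_pos"];R=np.array(o["tool_rot"])
z=e[2]+.0222
for n,u,v in(("mark",322,316.6),("markinner",322,313.5),("markouter",322,328),("L",266.5,262),("R",378,262),("rimtop",322,206)):
    print(n,(R.T@(ray(w,u,v,z)-e)*1000).round(1))
# same from lever hover: old image w1 at known pose
i=cv2.imread("pics/w1.png")[...,::-1].astype(int);red=i[...,0]-i[...,1:].max(2);ys,xs=np.nonzero(red>60);k=(abs(xs-322)<20)&(abs(ys-164)<20);print("w1",xs[k].mean(),ys[k].mean(),ys[k].min(),ys[k].max())
R1=np.array([[-.001,1,.001],[1,.001,-.001],[-.001,.001,-1]]);e1=np.array([.4441,-.1917,.2317])
C=np.array([[-.002,-.95,-.312],[1,-.001,-.001],[0,-.312,.95]]);T=np.eye(4);T[:3,:3]=R1@C;T[:3,3]=e1+R1@[.0795,.0011,-.141]
q=dict(w,pose=T);print(ray(q,xs[k].mean(),ys[k].mean(),.03))
save(w,"w5c",(230,120,180,240),2.4)
E
```

```text
mark [-16.   -0.8 -22.2]
markinner [-14.4  -0.8 -22.2]
markouter [-22.   -0.8 -22.2]
L [ 10.7 -23.3 -22.2]
R [ 10.6  22.  -22.2]
rimtop [ 34.9  -0.7 -22.2]
w1 321.7142857142857 163.14285714285714 160 166
[ 0.44508371 -0.19088477  0.03      ]
```

View pics/w5c.png

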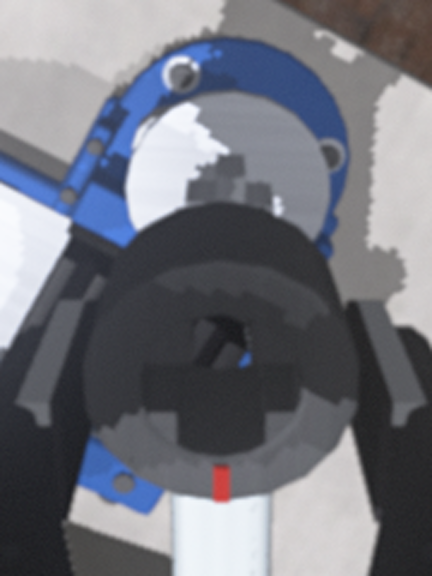

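Emit:
play_rows([
  [[0.04,0,-0.4],[0,0,0]],
  [[0.04,0,-0.8],[0,0,0]],
  [[0.04,0,-1.2],[0,0,0]],
  [[0.04,0,-1.5],[0,0,0]],
  [[0.04,0,-1.7],[0,0,0]],
  [[0.04,0,-1.8],[0,0,0]],
  [[0.04,0,-1.8],[0,0,0]],
])

```text
time_s: 15.9
eef_pos: [0.4883, 0.3048, 0.0808]
tool_rot: [[-0.478, 0.878, -0.001], [0.878, 0.478, -0.0], [0.0, -0.001, -1.0]]
ft_force: [-1.1, 1.1, -4.5]
width: 0.567
finger_force: 63.6
```

Emit:
play_rows([
  [[0,0,-0.1],[0,0,0]],
  [[0,0,-0.2],[0,0,0]],
  [[0,0,-0.3],[0,0,0]],
  [[0,0,-0.3],[0,0,0]],
])

```text
time_s: 16.3
eef_pos: [0.4883, 0.3047, 0.0736]
tool_rot: [[-0.478, 0.878, -0.0], [0.878, 0.478, -0.0], [0.0, -0.0, -1.0]]
ft_force: [0.4, -0.1, -4.1]
width: 0.57
finger_force: 63.6
```

Emit:
play_rows([
  [[0,0,-0.1],[0,0,0]],
  [[0,0,-0.2],[0,0,0]],
  [[0,0,-0.3],[0,0,0]],
  [[0,0,-0.4],[0,0,0]],
  [[0,0,-0.4],[0,0,0]],
])

```text
time_s: 16.8
eef_pos: [0.4891, 0.3048, 0.0635]
tool_rot: [[-0.478, 0.879, 0.001], [0.879, 0.478, 0.0], [-0.0, 0.001, -1.0]]
ft_force: [2.4, -1.8, -5.4]
width: 0.57
finger_force: 63.5
```

Emit:
play_rows([
  [[0,0,-0.1],[0,0,0]],
  [[0,0,-0.2],[0,0,0]],
  [[0,0,-0.3],[0,0,0]],
  [[0,0,-0.4],[0,0,0]],
  [[0,0,-0.46],[0,0,0]],
  [[0,0,-0.46],[0,0,0]],
])

```text
time_s: 17.4
eef_pos: [0.4891, 0.3049, 0.0522]
tool_rot: [[-0.478, 0.879, 0.001], [0.879, 0.478, 0.0], [-0.0, 0.001, -1.0]]
ft_force: [4.4, -0.3, -5.5]
width: 0.566
finger_force: 63.6
```

Emit:
play_rows([
  [[0,0,-0.04],[0,0,0]],
  [[0,0,-0.08],[0,0,0]],
  [[0,0,-0.08],[0,0,0]],
])

```text
time_s: 17.7
eef_pos: [0.4891, 0.305, 0.0519]
tool_rot: [[-0.478, 0.878, 0.002], [0.878, 0.478, 0.0], [-0.0, 0.002, -1.0]]
ft_force: [1.7, -1.4, 6.5]
width: 0.565
finger_force: 64.5
```

Emit:
play_rows([
  [[0,0,0],[0,0,0]],
  [[0,0,0.05],[0,0,0]],
  [[0,0,0.1],[0,0,0]],
  [[0,0,0.1],[0,0,0]],
  [[0,0,0.1],[0,0,0]],
], gripper=0.85)

```text
time_s: 18.2
eef_pos: [0.488, 0.3048, 0.0526]
tool_rot: [[-0.478, 0.878, -0.001], [0.878, 0.478, -0.0], [0.0, -0.001, -1.0]]
ft_force: [-0.3, 0.1, 0.3]
width: 0.845
finger_force: 0.0
```

```bash
python3 - <<'E'
from h import *
w=capture("wrist");o=robot.get_obs();e=o["eef_pos"];print(e,o["width"],o["ft_force"])
r=silhouettes(w,"lever")[0];print(r["score"],r["bbox"],fit(w,r["mask"],LEVER,.4877,.305,-1.07,.044))
save(w,"w6",(170,100,300,250),2.2)
E
```

```text
[0.48814538 0.30483062 0.05266828] 0.8479807062882527 [-0.23441467 -0.41954708  1.04867646]Traceback (most recent call last):
  File "<stdin>", line 3, in <module>
IndexError: list index out of range
```

Emit:
play_rows([
  [[0,0.07,0],[0,0,0]],
  [[0,0.07,0],[0,0,0]],
  [[0,0.07,0],[0,0,0]],
  [[0,0.07,0],[0,0,0]],
  [[0,0.07,0],[0,0,0]],
  [[0,0.07,0],[0,0,0]],
  [[0,0.07,0],[0,0,0]],
], gripper=0)

```text
time_s: 19.0
eef_pos: [0.4883, 0.3067, 0.0534]
tool_rot: [[-0.478, 0.879, -0.0], [0.879, 0.478, 0.0], [0.0, 0.0, -1.0]]
ft_force: [-0.5, -0.1, 6.3]
width: 0.568
finger_force: 61.3
```

Emit:
play_rows([
  [[0,0,0],[0,0,0.6]],
  [[0,0,0],[0,0,1.2]],
  [[0,0,0],[0,0,1.8]],
  [[0,0,0],[0,0,2.4]],
  [[0,0,0],[0,0,3]],
  [[0,0,0],[0,0,3]],
])

```text
time_s: 19.6
eef_pos: [0.4883, 0.3066, 0.0534]
tool_rot: [[-0.727, 0.687, -0.0], [0.687, 0.727, 0.0], [0.0, 0.0, -1.0]]
ft_force: [-1.4, 1.2, 5.3]
width: 0.567
finger_force: 61.3
```

```bash
python3 - <<'E'
from h import *
o=robot.get_obs();print(o["eef_pos"],o["ft_force"],o["ft_torque"],o["width"],o["joints"])
w=capture("wrist");save(w,"w6",(170,100,300,250),2.2)
for r in silhouettes(w,"lever")[:1]: print(r["score"],r["bbox"],fit(w,r["mask"],LEVER,.4877,.305,-.75,.044))
E
```

```text
[0.48834893 0.30660941 0.05338684] [-1.40106428  1.24167241  5.27173479] [-0.11516594  0.26298438  0.05552916] 0.566549866832973 [ 2.10208638e+01  4.11704186e+01  9.66028220e+01  8.59115284e-03
  4.22280970e+01 -2.55819340e+01]
0.9 [264.9, 209.2, 116.7, 158.3] (np.float64(0.4885194849637988), np.float64(0.30471686282223565), np.float64(-0.754941609969479), np.float64(0.3025809536518103))
```

View pics/w6.png

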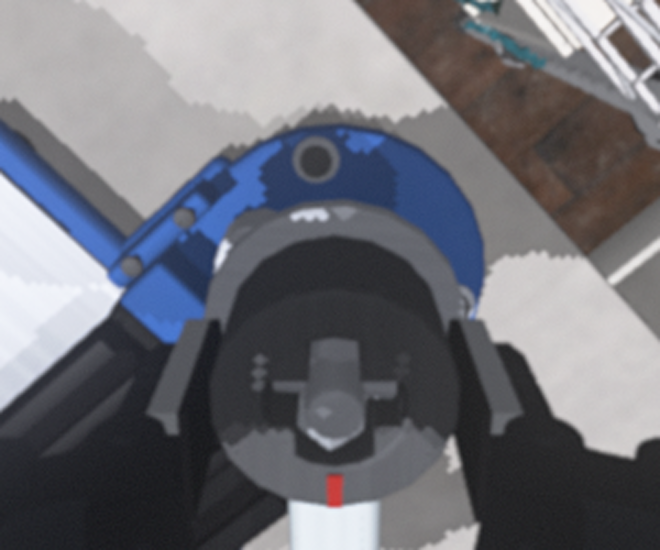

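Emit:
play_rows([
  [[0,0,0],[0,0,0.7]],
  [[0,0,0],[0,0,1.4]],
  [[0,0,0],[0,0,2.1]],
  [[0,0,0],[0,0,2.8]],
  [[0,0,0],[0,0,3.5]],
  [[0,0,0],[0,0,4.2]],
  [[0,0,0],[0,0,4.9]],
  [[0,0,0],[0,0,5.6]],
  [[0,0,0],[0,0,6.3]],
  [[0,0,0],[0,0,7]],
  [[0,0,0],[0,0,7.6]],
  [[0,0,0],[0,0,8]],
  [[0,0,0],[0,0,8]],
])

```text
time_s: 21.0
eef_pos: [0.4883, 0.3062, 0.0534]
tool_rot: [[-0.997, -0.08, -0.0], [-0.08, 0.997, -0.001], [0.0, -0.001, -1.0]]
ft_force: [-1.4, -1.4, 5.5]
width: 0.568
finger_force: 61.3
```

```bash
python3 - <<'E'
from h import *
o=robot.get_obs();print(o["eef_pos"],o["ft_force"],o["ft_torque"],o["width"],o["joints"])
E
```

```text
[0.48825129 0.30620897 0.05335803] [-1.40677861 -1.41058604  5.46264109] [-0.30509908  0.22174046 -0.02987484] 0.5676335398694975 [ 2.10032792e+01  4.11678225e+01  9.66203003e+01 -3.88593073e-02
  4.22428559e+01 -7.35590270e+01]
```

Emit:
play_rows([
  [[0,0,0],[0,0,0.4]],
  [[0,0,0],[0,0,0.8]],
  [[0,0,0],[0,0,1.2]],
  [[0,0,0],[0,0,1.2]],
])

```text
time_s: 21.4
eef_pos: [0.4882, 0.3062, 0.0534]
tool_rot: [[-0.979, -0.204, -0.0], [-0.204, 0.979, -0.001], [0.001, -0.001, -1.0]]
ft_force: [-1.7, -1.6, 5.7]
width: 0.567
finger_force: 61.3
```

```bash
python3 - <<'E'
from h import *
o=robot.get_obs();print(o["eef_pos"],o["ft_force"],o["ft_torque"],o["width"],o["joints"],np.degrees(np.arctan2(*np.array(o["tool_rot"])[[1,0],0])))
E
```

```text
[0.48823326 0.30616292 0.05337614] [-1.66971458 -1.55657494  5.65278191] [-0.37660853  0.18047329 -0.0290949 ] 0.5671093284740855 [ 2.10012143e+01  4.11652488e+01  9.66226490e+01 -4.34940230e-02
  4.22467300e+01 -8.07515992e+01] -168.2149898349612
```

Emit:
play_rows([
  [[0,0,0],[0,0,0.3]],
  [[0,0,0],[0,0,0.6]],
  [[0,0,0],[0,0,0.9]],
  [[0,0,0],[0,0,0.9]],
])

```text
time_s: 21.8
eef_pos: [0.4882, 0.3061, 0.0533]
tool_rot: [[-0.955, -0.295, -0.0], [-0.295, 0.955, -0.001], [0.001, -0.001, -1.0]]
ft_force: [-0.8, -1.1, 6.0]
width: 0.568
finger_force: 61.3
```

```bash
python3 - <<'E'
from h import *
o=robot.get_obs();print(o["ft_force"],o["ft_torque"],o["joints"],np.degrees(np.arctan2(*np.array(o["tool_rot"])[[1,0],0])))
w=capture("wrist");save(w,"w7",(170,100,300,250),2.2)
im=w["pixels"].astype(int);red=im[...,0]-im[...,1:].max(2);ys,xs=np.nonzero(red>60);k=(abs(xs-320)<60)&(ys>220)&(ys<340);print(xs[k].mean(),ys[k].mean())
E
```

```text
[-0.81399986 -1.14153943  5.98771825] [-0.42460483  0.19713597 -0.04411687] [ 2.09962701e+01  4.11686839e+01  9.66233753e+01 -4.57278159e-02
  4.22476330e+01 -8.61359851e+01] -162.8338952066937
321.53164556962025 322.746835443038
```

Emit:
play_rows([
  [[0,0,0],[0,0,0.3]],
  [[0,0,0],[0,0,0.6]],
  [[0,0,0],[0,0,0.9]],
  [[0,0,0],[0,0,0.9]],
])

```text
time_s: 22.25
eef_pos: [0.4891, 0.3064, 0.0533]
tool_rot: [[-0.926, -0.378, 0.001], [-0.378, 0.926, 0.001], [-0.001, 0.001, -1.0]]
ft_force: [-0.4, -1.9, 5.0]
width: 0.567
finger_force: 62.5
```

```bash
python3 - <<'E'
from h import *
o=robot.get_obs();print(o["ft_force"],o["ft_torque"],o["joints"],np.degrees(np.arctan2(*np.array(o["tool_rot"])[[1,0],0])))
w=capture("wrist");save(w,"w7",(120,100,350,270),2.2)
im=w["pixels"].astype(int);red=im[...,0]-im[...,1:].max(2);ys,xs=np.nonzero(red>60);k=(abs(xs-320)<60)&(ys>220)&(ys<340);print(xs[k].mean(),ys[k].mean())
t=capture("top")
for r in silhouettes(t,"lever")[:2]: print(r["score"],r["bbox"])
for n in ("camshaft",): print([ (x["score"],x["bbox"]) for x in silhouettes(w,n)[:2]])
E
```

```text
[-0.36279807 -1.901591    4.98417306] [-0.30419366 -0.05522091 -1.22731369] [ 2.09555868e+01  4.11822925e+01  9.65826043e+01  7.66604404e-02
  4.21734769e+01 -9.13414552e+01] -157.75977194069833
319.55696202531647 321.253164556962
0.69 [155.4, 164.5, 44.3, 60.9]
0.2 [174.1, 196.4, 71.4, 61.1]
[(0.58, [262.1, 189.9, 117.1, 112.0])]
```

View pics/w7.png

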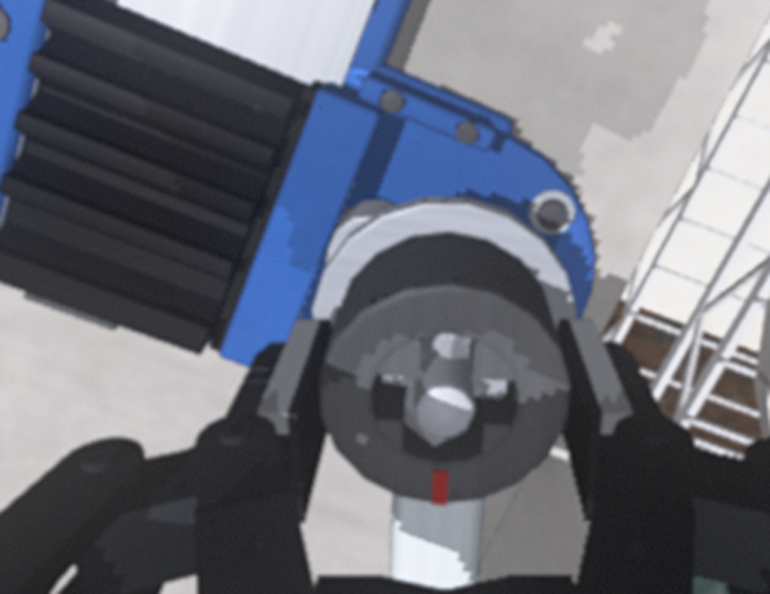

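Emit:
play_rows([
  [[0,0,0],[0,0,-0.3]],
  [[0,0,0],[0,0,-0.3]],
  [[0,0,0],[0,0,-0.3]],
  [[0,0,0],[0,0,-0.3]],
  [[0,0,0.5],[0,0,-0.3]],
  [[0,0,1.5],[0,0,-0.3]],
  [[0,0,3],[0,0,-0.3]],
  [[0,0,4.5],[0,0,-0.3]],
  [[0,0,6],[0,0,-0.3]],
  [[-1,0,6],[0,0,-0.3]],
  [[-2,0,6],[0,0,-0.3]],
  [[-2,0,6],[0,0,-0.3]],
  [[-2,0,6],[0,0,-0.3]],
], gripper=1.0)

```text
time_s: 23.75
eef_pos: [0.4384, 0.3068, 0.2038]
tool_rot: [[-0.935, -0.355, 0.002], [-0.355, 0.935, 0.001], [-0.002, -0.0, -1.0]]
ft_force: [1.0, -0.0, 0.1]
width: 0.998
finger_force: 0.0
```

```bash
python3 - <<'E'
from h import *
w=capture("wrist");save(w,"w8");o=robot.get_obs();print(o["eef_pos"],o["ft_force"])
for r in silhouettes(w,"lever")[:1]: print("lever",r["score"],r["bbox"],fit(w,r["mask"],LEVER,.488,.306,.3,.044))
for r in silhouettes(w,"bead_roller")[:1]: print(r["score"],r["bbox"],fit(w,r["mask"],[box(-.028,.028,-.035,.035,0,.022)],.486,.23,-1.6,.014))
E
```

```text
[0.43922231 0.30684372 0.20356777] [ 0.40056901 -1.20688099 -0.17891941]
lever 0.68 [271.6, 195.7, 59.2, 166.8] (np.float64(0.4875037556467147), np.float64(0.3043684905892566), np.float64(0.2996590646428704), np.float64(0.2246802002224694))
0.76 [193.2, 143.5, 78.8, 87.5] (np.float64(0.4864902445908977), np.float64(0.22569765580758577), np.float64(-1.5959166167715562), np.float64(0.03908284023668639))
```

View pics/w8.png

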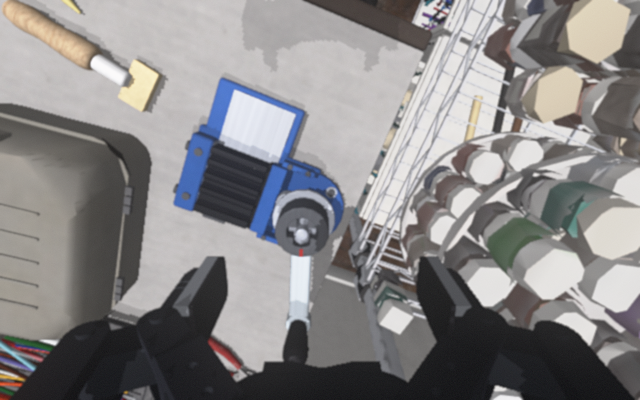

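```bash
python3 -c "
from cell import robot
print(robot.finish_job())"
```

```text
the job is handed in; nothing more can be done
None
```

I handed the job in at about 24 s; the hand-in returned no verdict. The last picture shows the roller seated between the jaws, the lever home on the collar and swung to its stop (about 1.2 N m felt there), and the gripper clear of everything.

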